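# Put the tyre gauge back in its foam

### The arm

A 6-joint arm with a two-finger parallel gripper is mounted at the origin on the work surface. World frame = base frame: x ahead of the robot, y to its left, z up, the work surface at z = 0. Lengths are in m, angles in rad, forces in N, time in s.
With the tool pointing down it reaches from about 0.375 to 0.925 m from the base axis. Payload 5.7 kg.
Tool frame: the origin (TCP) lies at the very end of the fingers, on their centre line; the grasp point (between the pads) lies 19 mm behind it; z points along the fingers, y is the line along which they close (so a half turn about z gives the same grasp; the last joint's range is limited). The gripper opens to 85 mm and grips with 20 to 120 N. Pads are 22 mm wide; open, the fingers measure 114 mm over their backs; the gripper's body (76 mm by 85 mm) begins 54 mm behind the grasp point. The pads swing forward as they close: fully open they stand 13 mm farther back than shut.
Start: joints at [-1.338, 0.359, 1.51, -0, 1.272, -0.115], TCP at [0.204, -0.564, 0.231] pointing down, gripper open.
Joint ranges: [-2.97, 2.97], [-1.01, 2.36], [0.21, 2.38], [-0.96, 4.11], [0.2, 2.71], [-2.98, 2.98]. Speed limits (rad/s): [2.39, 2.39, 3.14, 3.14, 3.14, 3.14].

### API

Orientations are given as a unit quaternion [w, x, y, z].
In Python, from plant import ctrl, eyes gives the robot as it stands (ctrl), with the cameras (eyes).
- The arm moves only by the tool inch_along, called as a command line: name --argument value ..., lists and objects as JSON in quotes. Schema: {"type":"object","properties":{"plan":{"type":"array","items":{"type":"number"},"minItems":5,"maxItems":60},"grip_n":{"type":"number"},"only":{"type":"string"},"quiet":{"type":"boolean"},"lines":{"type":"string"}},"required":["plan"],"additionalProperties":false}. plan is one flat list of numbers that holds 1 to 12 rows one after another, with no inner brackets; each row has 5 numbers: dx, dy, dz in m, then a turn about the tool's z in rad, then the finger opening in m; each row is the pose to reach, as a shift and turn from the pose commanded when the call began, along the tool's axes at that moment; what a row does not reach only later rows make up. A row lasts 1/8 s, in which the tool goes at most 0.0625 m and 0.188 rad, less where a joint would pass 70% of its speed; a pose out of reach is approached as far as the arm can. The fingers move at their own pace and stop on an object; grip_n is the grip in N (left out, the last holds). Time passes only in rows, so rows that do not move let the fingers close. The tool returns the time, the measured TCP pose, the force, the opening and the grip force at its end. only (a regular expression) keeps the lines of the reply that match it, lines (a string "A,B") keeps lines A to B, and quiet returns only ok. Input that does not fit is refused with a message, and nothing moves.
- ctrl.get_obs(): the state, without advancing time (a new reading comes with each control period).
- eyes.snapshot(name): name is "scene" or "top" or "wrist"; returns the picture (420x560x3 uint8, blue, green, red); there is no depth.
- eyes.camera_model(name): a dict with "fx", "fy", "cx", "cy" (pixels), "xyz" and "orientation" of the camera in the world. Camera axes: x right, y down, z forward; pixel columns grow to the right and rows downward; lengths in m; the calibration is good to about 2 mm. The wrist camera is an equidistant fisheye: a pixel r from the principal point sees the ray r / f radians off the axis. A picture is of the moment at which its call begins: read the wrist's pose just before it. camera_model takes no time and is no camera call; for the wrist camera it gives the pose at the moment of the call.
- ctrl.job_done(): hands the job in; it is judged then, once.
The state is a dict: "time": time; "joint_positions": joint angles; "dq": joint speeds; "joint_torque": joint torques, N m; "tcp_pos": TCP position; "orientation": TCP orientation; "force": force on the tool from outside, world axes, zero at the start; "ft_torque": the same for the moment, N m; "width": finger opening in m; "grasp_force": force on a finger pad.
Only numpy, scipy, OpenCV 4.12 (cv2) and the standard library are available. Lean on these libraries where they do the work, as an engineer would, in place of code of your own. Each camera call takes 0.05 s, during which the arm holds its last target. There are 200 camera calls.

### The job

Put the tyre gauge away in its foam insert. Lift it out of its parking channel by its square head, lay its barrel across both V saddles with the dial facing up and let go so it settles there; then take it again by the middle of the barrel and press it into its cut-out until it is fully home, dial up, head flush with the foam. Do not disturb the other things on the shelf.

Things in the scene. Friction and masses are not known exactly. Their poses are not given: they have to be found in the camera images.
- gauge: Loose tyre gauge, about 0.3 kg. Square black rubber head 50 x 50 x 28 mm, white dial on top (sturdy, may be pressed on). An aluminium barrel, 26 mm diameter, runs along +x from the head's face (x = 25) to x = 120 mm, axis 14 mm above the head's underside. Origin: centre of the head's underside; z up through the dial. Mass centre near x = 50 mm. Starts nearly level, dial up, in the parking channel
- gauge_barrel (a point): point on the barrel's axis at gauge (66, 0, 14) mm: where to grip it for the V saddles' gap and the foam's finger cut-outs; axes as the gauge
- gauge_chuck (a point): centre of the free end of the steel chuck stub, 16 mm diameter, which sticks out sideways to +y near the barrel's end: gauge (111, 29, 14) mm
- rack: Parking channel, fixed: plywood board 150 x 70 x 8 mm, two upright aluminium walls along x (x = -7 to 58 mm, 34 mm apart, tops 44 mm above the shelf) that keep fingers off the barrel. The gauge's head lies on the board outside the walls near x = -40 mm, its underside 8 mm above the shelf; lift it straight up. Origin: centre of the underside, z up
- vrest: V-rest, fixed: board 90 x 90 x 12 mm with two wooden V saddles, each 10 mm thick, at x = -26 and +26 mm (42 mm gap between them for the fingers). The V runs along x, flanks at 45 degrees, mouth about 44 mm wide, tops about 68 mm above the shelf. Origin: centre of the underside, z up
- vrest_axis (a point): where the barrel's axis settles: 64 mm above the shelf, midway between the saddles; x along the V. Gauge_barrel belongs here (the head then overhangs one end clear of the saddle, the chuck the other; either way round will do)
- foam: Grey foam insert, fixed, 190 x 164 x 40 mm. Cut-out of the gauge's outline, 1.5 mm larger all round, 28 mm deep; across the barrel a finger cut-out, 40 mm along x by 118 mm along y, 36 mm deep, centred at pocket (66, 0) mm. A driver lies in its own slot near the +y edge. Origin: centre of the underside, z up
- pocket (a point): centre of the floor of the head's cut-out, 12 mm above the shelf, 28 mm below the foam's surface; axes as the foam. Home: the gauge's origin here, its axes along these. Springy lips on the +y and -y sides of the head's cut-out, just below the surface, bulge 3 mm into it; pushing the head past them takes some 5 to 10 N
- pocket_chuck (a point): where point gauge_chuck lies when the gauge is home
- spray_bottle: bystander: clear spray bottle lying on its side, 190 x 85 x 58 mm
- puller: bystander: black plastic valve stem puller, lying, 170 mm long, 18 mm high
- hex_key: bystander: steel L-shaped hex key, lying, 98 mm long, 8 mm high
- tin: bystander: steel tin 70 x 100 x 42 mm
- jar: bystander: glass jar, 66 mm diameter, 85 mm high
- mug: bystander: white mug, 80 mm diameter, 90 mm high

How it is judged:
By the outcome, as a careful person would: the job done as asked, in the order asked, and still so for the second after the job is handed in, with the robot touching nothing.
It also fails if it takes over 64 s, if anything falls off the work surface, if the arm or the gripper's body presses on something with over 40 N, if the wrist force passes 120 N, or if a joint passes its speed limit or range.

## Working session

There is one attempt and no reset: what is moved stays moved. The work goes in short steps, Python scripts to look and compute and a tool call to move; the robot and the scene stay as the last step left them, time stands still between calls to the robot, and variables do not carry over. Pictures are saved under pics/ and viewed, at most 10 in all, crops included, and the job is handed in when it is done.

```bash
ls; mkdir -p pics; python3 - <<'E'
from plant import ctrl, eyes
import cv2,numpy as np
for n in ("top","scene"):
    im=eyes.snapshot(n); cv2.imwrite(f"pics/{n}0.png",im); print(n,eyes.camera_model(n))
o=ctrl.get_obs(); print({k:np.round(v,3) for k,v in o.items()})
E
```

```text
pics
plant.py
top {'fx': 523.9212885802413, 'fy': 523.9212885802413, 'cx': 281.71845687122754, 'cy': 211.9128117210174, 'xyz': array([ 0.47636494, -0.00572065,  1.88454678]), 'orientation': array([ 0.02093224, -0.70001195,  0.71354856, -0.01983835])}
scene {'fx': 402.49851969823544, 'fy': 402.49851969823544, 'cx': 277.634997440036, 'cy': 205.4308926691456, 'xyz': array([ 1.04945214, -0.80157283,  0.76465242]), 'orientation': array([-0.42319631,  0.86440471,  0.23892234, -0.12893986])}
{'time': np.float64(0.1), 'joint_positions': array([-1.338,  0.359,  1.511,  0.   ,  1.273, -0.115]), 'dq': array([-0.001, -0.001, -0.001,  0.002,  0.002, -0.001]), 'joint_torque': array([-1.0000e-03, -5.2865e+01, -2.7935e+01, -0.0000e+00,  5.0000e-03,
       -0.0000e+00]), 'tcp_pos': array([ 0.204, -0.563,  0.231]), 'orientation': array([-0.001,  0.985,  0.173, -0.   ]), 'force': array([-0.053, -0.358, -0.719]), 'ft_torque': array([ 0.03 ,  0.008, -0.008]), 'grasp_force': np.float64(0.0), 'width': np.float64(0.085)}
```

View pics/top0.png

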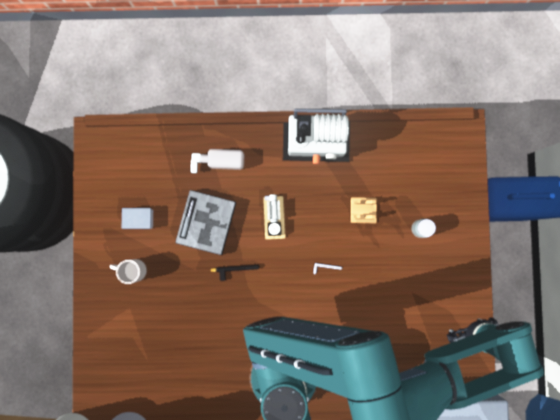

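View pics/scene0.png

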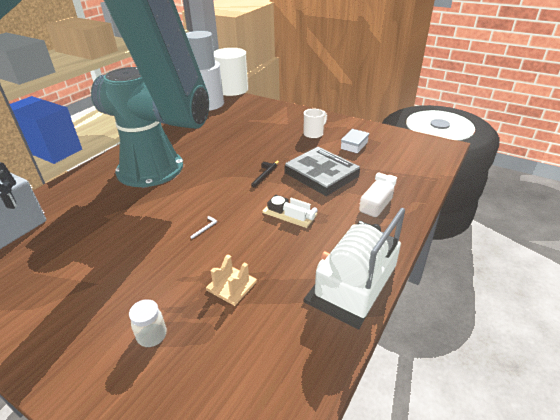

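The top view (image up = +x, left = +y) shows the foam at (206,222), the rack and gauge at (274,217) with its dial at (274,229), and the V-rest at (364,210). The scene view agrees. I'll enlarge the top view.

```bash
cat > h.py <<'E'
from plant import ctrl, eyes
import cv2,numpy as np
from scipy.spatial.transform import Rotation as R
def rot(q): return R.from_quat([q[1],q[2],q[3],q[0]])
def ray(cm,u,v,fish=False):
    x=(u-cm['cx'])/cm['fx'];y=(v-cm['cy'])/cm['fy']
    if fish:
        r=np.hypot(x,y); s=np.sin(r)/r if r>1e-9 else 1; d=np.array([x*s,y*s,np.cos(r)])
    else: d=np.array([x,y,1.])
    return rot(cm['orientation']).apply(d)
def pt(cm,u,v,z,fish=False):
    d=ray(cm,u,v,fish); c=np.array(cm['xyz']); return c+d*(z-c[2])/d[2]
def proj(cm,p,fish=False):
    d=rot(cm['orientation']).inv().apply(np.array(p)-cm['xyz'])
    if fish:
        s=np.hypot(d[0],d[1]); t=np.arctan2(s,d[2]); return cm['cx']+cm['fx']*t*d[0]/s, cm['cy']+cm['fy']*t*d[1]/s
    return cm['cx']+cm['fx']*d[0]/d[2], cm['cy']+cm['fy']*d[1]/d[2]
def togo(target,yaw_y=None):
    """shift in tool axes from measured pose to target TCP; yaw_y: wanted world dir (angle) of tool y"""
    o=ctrl.get_obs(); r=rot(o['orientation']); d=r.inv().apply(np.array(target)-o['tcp_pos'])
    t=None
    if yaw_y is not None:
        w=r.inv().apply([np.cos(yaw_y),np.sin(yaw_y),0]); t=np.arctan2(-w[0],w[1]); t=(t+np.pi/2)%np.pi-np.pi/2
    print('tcp',np.round(o['tcp_pos'],4),'go',np.round(d,4),'turn',t, 'q6',round(o['joint_positions'][5],3))
E
python3 - <<'E'
from h import *
im=cv2.imread("pics/top0.png"); c=im[175:275,170:390]
cv2.imwrite("pics/top0c.png",cv2.resize(c,None,fx=3.6,fy=3.6,interpolation=cv2.INTER_CUBIC))
cm=eyes.camera_model("top")
for n,u,v,z in (("dial",274,229,.036),("vrest",364,210,.06),("foam",206,222,.04)): print(n,pt(cm,u,v,z))
print(eyes.camera_model("wrist"))
togo([.45,0,.3],0)
E
```

```text
dial [0.52326111 0.02449618 0.036     ]
vrest [ 0.58288704 -0.29096579  0.06      ]
foam [0.55240286 0.26355504 0.04      ]
{'fx': 325.19226210127806, 'fy': 325.19226210127806, 'cx': 280.2961995622665, 'cy': 203.68350782620416, 'xyz': array([ 0.2724807 , -0.53986793,  0.37263707]), 'orientation': array([ 0.11531914,  0.81095542, -0.56772751, -0.082087  ])}
tcp [ 0.2044 -0.5635  0.2305] go [ 0.423  -0.4461 -0.0686] turn -1.2229810348240397 q6 -0.115
```

View pics/top0c.png

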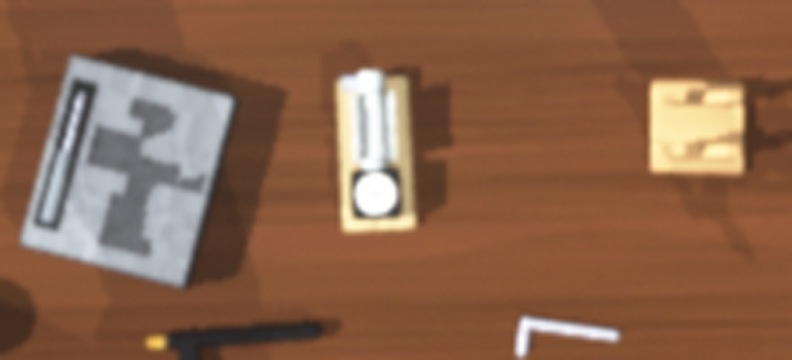

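```bash
python3 - <<'E'
from h import *
togo([.50,-.29,.26],np.pi/2)
cm=eyes.camera_model("wrist"); print(ray(cm,280,204,True), ray(cm,280,100,True))
cm=eyes.camera_model("top")
def w(a,b,z): return np.round(pt(cm,170+a/3.6-.36,175+b/3.6-.36,z),3)
for n,a,b,z in (("head",376,193,.036),("barrel end",369,75,.025),("rack",375,155,.008),("vrest",697,125,.03),("foamTL",75,55,.04),("TR",236,97,.04),("BR",187,288,.04),("BL",22,240,.04)): print(n,w(a,b,z))
E
```

```text
tcp [ 0.2044 -0.5635  0.2305] go [ 0.3711 -0.1564 -0.0291] turn 0.3478159303805861 q6 -0.115
[-0.26526641 -0.09329521 -0.95965084] [ 0.03162892  0.01479778 -0.99939013]
head [0.526 0.024 0.036]
barrel end [0.643 0.029 0.025]
rack [0.565 0.025 0.008]
vrest [ 0.587 -0.293  0.03 ]
foamTL [0.667 0.317 0.04 ]
TR [0.623 0.16  0.04 ]
BR [0.437 0.21  0.04 ]
BL [0.487 0.371 0.04 ]
```

inch_along --plan '[0.05,-0.02,-0.029,0.17,0.085,0.11,-0.045,-0.029,0.35,0.085,0.17,-0.07,-0.029,0.35,0.085,0.23,-0.095,-0.029,0.35,0.085,0.29,-0.12,-0.029,0.35,0.085,0.34,-0.145,-0.029,0.35,0.085,0.371,-0.156,-0.029,0.35,0.085,0.371,-0.156,-0.029,0.35,0.085,0.371,-0.156,-0.029,0.35,0.085]'

```text
time: 1.23
tcp_pos: [0.4995, -0.2911, 0.2599]
orientation: [-0.0, 1.0, -0.001, -0.001]
force: [0.3, 0.2, -0.4]
width: 0.0847
grasp_force: 0.0
```

```bash
python3 - <<'E'
from h import *
import pickle
cm=eyes.camera_model("wrist"); im=eyes.snapshot("wrist"); cv2.imwrite("pics/w_v.png",im); pickle.dump(cm,open("w_v.pkl","wb"))
p=[proj(cm,(.587,-.293,.03),True)]; print(p)
togo([.50,-.02,.26],np.pi/2)
E
```

```text
[(np.float64(281.66149752873133), np.float64(97.70449366692401))]
tcp [ 0.4992 -0.2915  0.26  ] go [ 0.     -0.2715  0.    ] turn -0.002777008539986525 q6 0.926
```

inch_along --plan '[0,-0.06,0,0,0.085,0,-0.12,0,0,0.085,0,-0.18,0,0,0.085,0,-0.24,0,0,0.085,0,-0.3,0,0,0.085,0,-0.315,0,0,0.085,0,-0.315,0,0,0.085,0,-0.315,0,0,0.085]'

```text
time: 2.28
tcp_pos: [0.501, 0.0222, 0.2603]
orientation: [0.0, 1.0, -0.002, 0.0]
force: [-0.1, 0.4, 1.4]
width: 0.0851
grasp_force: 0.0
```

```bash
python3 - <<'E'
from h import *
import pickle
cm=eyes.camera_model("wrist"); im=eyes.snapshot("wrist"); cv2.imwrite("pics/w_g.png",im); pickle.dump(cm,open("w_g.pkl","wb"))
E
```

inch_along --plan '[-0.01,-0.06,0,0,0.085,-0.01,-0.12,0,0,0.085,-0.01,-0.18,0,0,0.085,-0.01,-0.24,0,0,0.085,-0.01,-0.24,0,0,0.085,-0.01,-0.24,0,0,0.085]'

```text
time: 3.08
tcp_pos: [0.4916, 0.2627, 0.26]
orientation: [0.001, 1.0, -0.001, -0.0]
force: [0.3, -0.5, 0.0]
width: 0.0851
grasp_force: 0.0
```

```bash
python3 - <<'E'
from h import *
import pickle
cm=eyes.camera_model("wrist"); im=eyes.snapshot("wrist"); cv2.imwrite("pics/w_f.png",im); pickle.dump(cm,open("w_f.pkl","wb"))
a=cv2.imread("pics/w_v.png"); 
v=a[20:180,200:360]; g=cv2.imread("pics/w_g.png")[20:220,180:380]; f=im[0:250,150:410]
k=dict(interpolation=cv2.INTER_CUBIC)
# side by side: gauge x3.0 with ticks, foam, vrest
cv2.imwrite("pics/gv.png",np.hstack([cv2.resize(g,(500,500),**k),cv2.resize(v,(300,300),**k) if 0 else np.vstack([cv2.resize(v,(300,300),**k),np.zeros((200,300,3),np.uint8)])]))
cv2.imwrite("pics/f.png",cv2.resize(f,None,fx=2.4,fy=2.4,**k))
print(im.shape)
E
```

```text
(420, 560, 3)
```

View pics/gv.png

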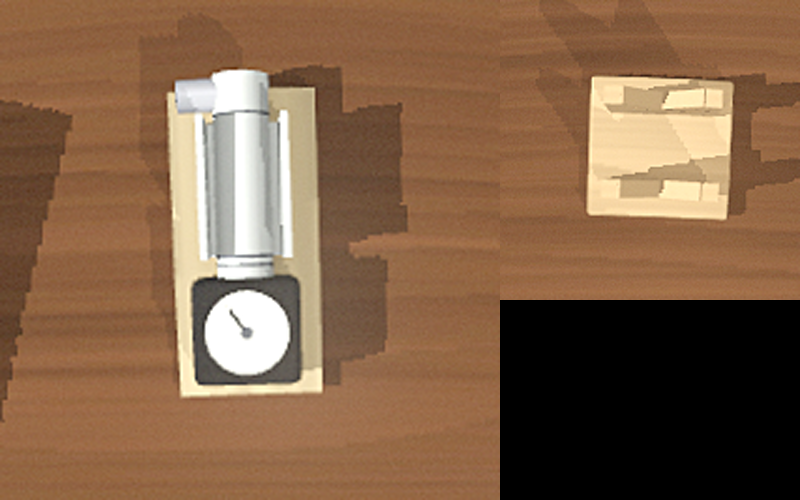

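View pics/f.png

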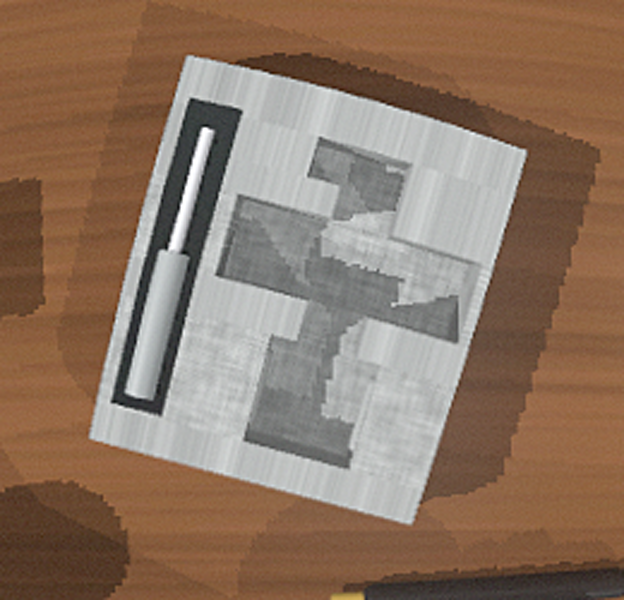

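Gauge head corners in the crop are (193,279), (300,275), (300,382) and (196,385), with the barrel end at (241,72). V-board corners are (91,76), (233,82), (229,218) and (87,213). Foam corners are (188,56), (527,149), (412,523) and (90,437). The finger cut-out runs (238,195)-(478,264)-(458,342)-(216,275).

```bash
cat > meas.py <<'E'
from h import *
import pickle
def P(f,L,s,ox,oy,z):
    cm=pickle.load(open(f,"rb")); return np.array([pt(cm,ox+(a+.5)/s-.5,oy+(b+.5)/s-.5,z,True)[:2] for a,b in L])
def fit(model,W):
    m=np.array(model,float);mc=m.mean(0);wc=W.mean(0);H=(m-mc).T@(W-wc)
    a=np.arctan2(H[0,1]-H[1,0],H[0,0]+H[1,1]);c,s=np.cos(a),np.sin(a);Q=np.array([[c,-s],[s,c]])
    t=wc-Q@mc; print('  yaw',round(a,4),'t',np.round(t,4),'res mm',np.round(((m@Q.T+t)-W)*1e3,1).tolist()); return a,t
E
python3 - <<'E'
from meas import *
g=lambda L,z:P("w_g.pkl",L,2.5,180,20,z)
print("gauge head"); fit([[.025,.025],[.025,-.025],[-.025,-.025],[-.025,.025]],g([(193,279),(300,275),(300,382),(196,385)],.036))
print("dial",g([(247,333)],.037),"barrel end",g([(241,72)],.03), "chuck end", g([(176,97)],.026))
print("rack"); fit([[.075,.035],[.075,-.035],[-.075,-.035],[-.075,.035]],g([(167,94),(315,87),(322,391),(181,397)],.008))
print("vrest");v=lambda L,z:P("w_v.pkl",L,1.875,200,20,z)
fit([[.045,.045],[.045,-.045],[-.045,-.045],[-.045,.045]],v([(91,76),(233,82),(229,218),(87,213)],.012))
print('mouth',v([(102+60.5,98),(116+46,190)],.06))
f=lambda L,z:P("w_f.pkl",L,2.4,150,0,z)
print("foam");a,t=fit([[.095,.082],[.095,-.082],[-.095,-.082],[-.095,.082]],f([(188,56),(527,149),(412,523),(90,437)],.04))
print("finger->pocket");fit([[.086,.059],[.086,-.059],[.046,-.059],[.046,.059]],f([(238,195),(478,264),(458,342),(216,275)],.04))
print("all->pocket");fit([[.086,.059],[.086,-.059],[.046,-.059],[.046,.059],[-.0265,.0265],[-.0265,-.0265]],f([(238,195),(478,264),(458,342),(216,275),(245,440),(350,466)],.04))
E
```

```text
gauge head
  yaw 0.0201 t [0.5272 0.0236] res mm [[0.9, 1.3], [0.2, -0.8], [-0.7, -1.4], [-0.4, 0.9]]
dial [[0.52619681 0.02365651]] barrel end [[0.64603561 0.02600571]] chuck end [[0.63541703 0.05566622]]
rack
  yaw 0.0327 t [0.5668 0.024 ] res mm [[0.6, -0.1], [-0.1, 0.5], [-0.5, -0.2], [0.0, -0.1]]
vrest
  yaw -0.0327 t [ 0.5878 -0.2972] res mm [[0.6, 0.1], [1.2, -0.5], [-0.8, 0.6], [-1.0, -0.2]]
mouth [[ 0.61297934 -0.29781731]
 [ 0.56118794 -0.29757217]]
foam
  yaw -0.2733 t [0.5538 0.2666] res mm [[1.1, 0.4], [-0.0, -0.3], [-0.6, -0.3], [-0.5, 0.2]]
finger->pocket
  yaw -0.2701 t [0.5004 0.2633] res mm [[0.9, 1.0], [0.6, -2.0], [-0.9, -0.1], [-0.6, 1.1]]
all->pocket
  yaw -0.2674 t [0.5008 0.263 ] res mm [[1.2, 0.9], [1.2, -2.2], [-0.3, -0.3], [-0.2, 0.9], [-0.4, 0.9], [-1.5, -0.1]]
```

```bash
python3 -c "
from h import *
togo([.535,.0239,.06],np.pi/2+.025)"
```

```text
tcp [0.4916 0.2622 0.2601] go [0.0444 0.238  0.2003] turn -0.02881721988215613 q6 1.941
```

inch_along --plan '[0.02,0.06,0,-0.029,0.085,0.044,0.12,0,-0.029,0.085,0.044,0.18,0,-0.029,0.085,0.044,0.238,0.02,-0.029,0.085,0.044,0.238,0.08,-0.029,0.085,0.044,0.238,0.14,-0.029,0.085,0.044,0.238,0.2,-0.029,0.085,0.044,0.238,0.2,-0.029,0.085,0.044,0.238,0.2,-0.029,0.085]' --grip_n 100

```text
time: 4.25
tcp_pos: [0.5358, 0.0249, 0.062]
orientation: [0.0, 1.0, 0.013, 0.001]
force: [0.5, 0.6, 0.2]
width: 0.085
grasp_force: 0.0
```

```bash
python3 -c "
from h import *
togo([.535,.0239,.009],np.pi/2+.025)
cm=eyes.camera_model('wrist');im=eyes.snapshot('wrist');cv2.imwrite('pics/pre.png',im[:,80:480])"
```

```text
tcp [0.5358 0.0249 0.062 ] go [-0.001   0.0009  0.053 ] turn 0.0003042744643919626 q6 1.463
```

View pics/pre.png

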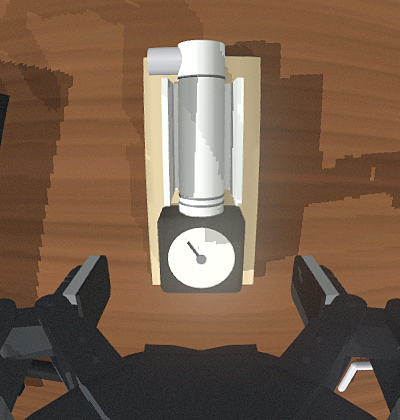

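The head is centred between the open pads (dial at (201,259), pads at x≈95 and 305). I'll descend and close.

inch_along --plan '[-0.001,0.001,0.025,0,0.085,-0.001,0.001,0.045,0,0.085,-0.001,0.001,0.053,0,0.085,-0.001,0.001,0.053,0,0.06,-0.001,0.001,0.053,0,0.04,-0.001,0.001,0.053,0,0.04,-0.001,0.001,0.053,0,0.04,-0.001,0.001,0.053,0,0.04,-0.001,0.001,0.053,0,0.04]' --grip_n 100

```text
time: 5.42
tcp_pos: [0.5349, 0.025, 0.0091]
orientation: [0.0, 1.0, 0.013, 0.001]
force: [-1.7, 0.3, 10.0]
width: 0.0484
grasp_force: 102.2
```

inch_along --plan '[0,0,-0.02,0,0.04,0,0,-0.06,0,0.04,0,0,-0.12,0,0.04,0,0,-0.16,0,0.04,0,0,-0.16,0,0.04,0,0,-0.16,0,0.04]' --grip_n 100

```text
time: 6.18
tcp_pos: [0.5328, 0.0251, 0.1667]
orientation: [-0.0, 1.0, 0.013, -0.001]
force: [-0.1, 0.0, -3.7]
width: 0.0483
grasp_force: 103.9
```

```bash
python3 -c "
from h import *
im=eyes.snapshot('wrist');cv2.imwrite('pics/lift.png',im[:,80:480])
# tcp target: gauge pt(66)->axis, tcp at gauge x 8 => 58mm behind along V
y=-.033
c=np.array([.588-.058*np.cos(y),-.2972-.058*np.sin(y)])
print(c); togo([*c,.169],np.pi/2+y)"
```

```text
[ 0.53003158 -0.29528635]
tcp [0.5323 0.0251 0.166 ] go [-0.0108  0.3202 -0.0031] turn 0.059816576182792236 q6 1.461
```

View pics/lift.png

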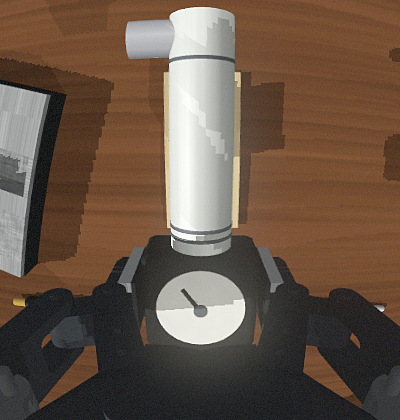

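The gauge is held by the head, barrel ahead, dial (281,308) and barrel end (284,10) in full-image pixels. I'll check its pitch in the hand.

```bash
python3 - <<'E'
from h import *
from scipy.optimize import least_squares
cm=eyes.camera_model("wrist"); o=ctrl.get_obs(); T=rot(o['orientation']); 
obs=np.array([(281,308),(284,10),(206,40)])
M=np.array([(0,0,.028),(.12,0,.026),(.111,.029,.014)])
def pos(p):
    x,y,yaw,pitch,z=p
    g=R.from_euler('ZYX',[yaw,pitch,0]).apply(M)+[x,y,z]
    return g
f=lambda p:np.array([proj(cm,q,True) for q in pos(p)]).ravel()-obs.ravel()
s=least_squares(f,[.527,.025,.025,0,.166]); print(np.round(s.x,4),np.round(s.fun,1))
f2=lambda q:f([*q,o['tcp_pos'][2]-.001]); s=least_squares(f2,[.527,.025,.025,0]); print(np.round(s.x,4),np.round(s.fun,1))
E
```

```text
[ 0.524   0.0241  0.0193 -0.1231  0.1585] [-0.1 -0.1  0.2 -0.4 -0.   0.5]
[0.5234 0.0242 0.0255 0.0193] [-0.3  2.2 -2.5 -2.1  3.2  0.4]
```

inch_along --plan '[0,0.03,0,0,0.04,0,0.08,0,0.02,0.04,0,0.13,0,0.04,0.04,0,0.18,0,0.06,0.04,-0.005,0.23,0,0.06,0.04,-0.01,0.28,0,0.06,0.04,-0.01,0.31,0,0.06,0.04,-0.01,0.32,0,0.06,0.04,-0.01,0.32,0.03,0.06,0.04,-0.01,0.32,0.06,0.06,0.04,-0.01,0.32,0.07,0.06,0.04,-0.01,0.32,0.07,0.06,0.04]'

```text
time: 7.72
tcp_pos: [0.5317, -0.294, 0.0962]
orientation: [-0.001, 1.0, -0.016, -0.001]
force: [0.1, -0.8, -3.6]
width: 0.0483
grasp_force: 104.0
```

```bash
python3 -c "
from h import *
cm=eyes.camera_model('wrist');im=eyes.snapshot('wrist');cv2.imwrite('pics/overv.png',im[:,80:480])
togo([.5305,-.2953,.051],np.pi/2-.033)
for p in ((.612,-.298,.068),(.56,-.2963,.068)): print(np.subtract(proj(cm,p,True),(80,0)))
im=eyes.snapshot('scene');cm=eyes.camera_model('scene');u,v=map(int,proj(cm,(.588,-.297,.08)));print(u,v)
c=cv2.resize(im[v-60:v+60,u-60:u+60],(420,420),interpolation=cv2.INTER_CUBIC)
cv2.imwrite('pics/both.png',np.hstack([cv2.imread('pics/overv.png')[:420],c])[:,:])"
```

```text
tcp [ 0.5325 -0.2947  0.0973] go [-0.002   0.0007  0.0463] turn 0.0003444174352007501 q6 0.984
[202.47251736  95.8296941 ]
[202.24627712 193.39580494]
228 263
```

View pics/both.png

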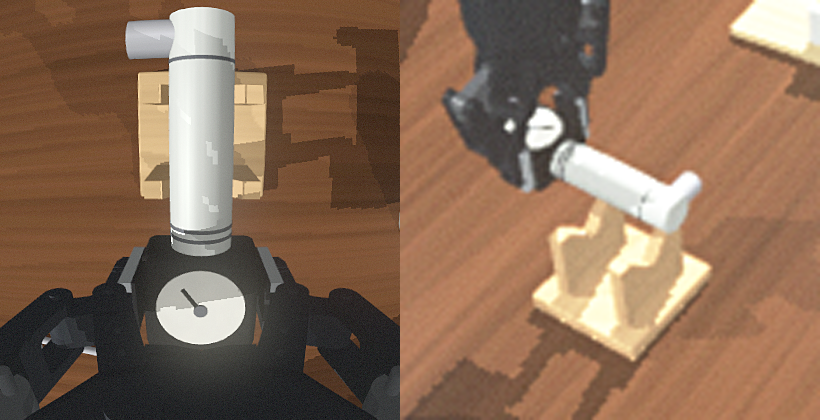

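The barrel lies centred over both saddles, about level. I'll lower it with force checks.

inch_along --plan '[-0.002,0.001,0.02,0,0.04,-0.002,0.001,0.033,0,0.04,-0.002,0.001,0.036,0,0.04,-0.002,0.001,0.038,0,0.04,-0.002,0.001,0.038,0,0.04]'

```text
time: 8.45
tcp_pos: [0.5307, -0.2963, 0.0597]
orientation: [0.0, 1.0, -0.017, 0.0]
force: [-0.3, 0.1, -2.1]
width: 0.048
grasp_force: 104.0
```

inch_along --plan '[0,0,0.002,0,0.04,0,0,0.004,0,0.04,0,0,0.004,0,0.04]'

```text
time: 8.82
tcp_pos: [0.5302, -0.296, 0.0551]
orientation: [-0.0, 1.0, -0.017, -0.0]
force: [0.0, -0.9, -2.5]
width: 0.0483
grasp_force: 104.0
```

inch_along --plan '[0,0,0.0015,0,0.04,0,0,0.003,0,0.04,0,0,0.003,0,0.04]'

```text
time: 9.2
tcp_pos: [0.5306, -0.296, 0.0528]
orientation: [-0.0, 1.0, -0.017, 0.0]
force: [-1.0, 1.8, 2.9]
width: 0.0482
grasp_force: 104.8
```

inch_along --plan '[0,0,0.001,0,0.04,0,0,0.002,0,0.04,0,0,0.002,0,0.04]'

```text
time: 9.57
tcp_pos: [0.5307, -0.2957, 0.0518]
orientation: [-0.0, 1.0, -0.017, 0.001]
force: [-3.9, 6.2, 13.7]
width: 0.0483
grasp_force: 106.2
```

inch_along --plan '[0,0,-0.001,0,0.052,0,0,-0.001,0,0.06,0,0,-0.001,0,0.085,0,0,-0.001,0,0.085,0,0,-0.001,0,0.085,0,0,-0.001,0,0.085,0,0,-0.04,0,0.085,0,0,-0.09,0,0.085,0,0,-0.14,0,0.085,0,0,-0.14,0,0.085,0,0,-0.14,0,0.085]' --grip_n 60

```text
time: 10.95
tcp_pos: [0.53, -0.2959, 0.19]
orientation: [-0.0, 1.0, -0.017, -0.0]
force: [-0.6, 0.1, -0.6]
width: 0.0849
grasp_force: 0.0
```

```bash
python3 -c "
from h import *
cm=eyes.camera_model('wrist');im=eyes.snapshot('wrist');cv2.imwrite('pics/set.png',im)
s=eyes.snapshot('scene');c=eyes.camera_model('scene');u,v=map(int,proj(c,(.588,-.297,.07)))
s=cv2.resize(s[v-50:v+50,u-50:u+50],(400,400),interpolation=cv2.INTER_CUBIC)
w=cv2.resize(im[0:200,180:380],(400,400),interpolation=cv2.INTER_CUBIC)
cv2.imwrite('pics/set2.png',np.hstack([w,s]))
import pickle;pickle.dump(cm,open('set.pkl','wb'))
togo([.588,-.297,.2])"
```

```text
tcp [ 0.5294 -0.2954  0.1887] go [ 0.0586 -0.0004 -0.0114] turn None q6 0.981
```

View pics/set2.png

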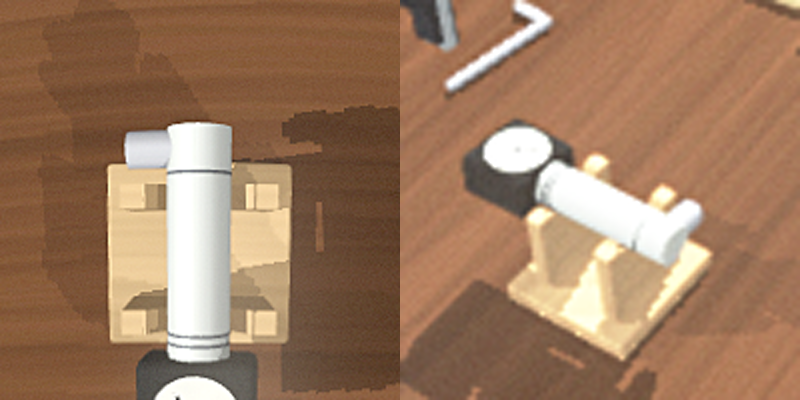

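The gauge has settled level on both saddles, dial up, chuck at +y. Barrel end is at crop (200,124), chuck end (126,148), head front corners (138,352) and (257,352).

```bash
python3 - <<'E'
from meas import *
from scipy.optimize import least_squares
cm=pickle.load(open('set.pkl','rb'))
obs=np.array([(200,124),(126,148),(138,352),(257,352)])/2+[180,0]
M=np.array([(.12,0,.026),(.111,.029,.016),(.025,.025,.028),(.025,-.025,.028)])
def f(p): return np.array([proj(cm,q,True) for q in R.from_euler('z',p[2]).apply(M)+[p[0],p[1],.05]]).ravel()-obs.ravel()
s=least_squares(f,[.525,-.295,-.03]); print(np.round(s.x,4),np.round(s.fun,1))
x,y,a=s.x; b=np.array([x+.066*np.cos(a),y+.066*np.sin(a)]); print('barrel pt',b)
togo([*b,.1],np.pi/2-.033)
E
```

```text
[ 0.524  -0.295  -0.0338] [-0.8 -3.2  0.2 -2.  -1.2  2.6  1.8  2.7]
barrel pt [ 0.58996886 -0.29721159]
tcp [ 0.5294 -0.2954  0.1887] go [ 0.0609 -0.0001  0.0886] turn -0.0001547157842711755 q6 0.981
```

```bash
python3 - <<'E'
from meas import *
def dial(f,r0,r1,c0,c1,cm,z):
    im=cv2.imread(f); g=im[r0:r1,c0:c1].min(2)
    n,l,st,ct=cv2.connectedComponentsWithStats((g>140).astype('uint8'))
    for i in range(1,n):
        if st[i,4]>150:
            h=cv2.findContours((l==i).astype('uint8'),cv2.RETR_EXTERNAL,cv2.CHAIN_APPROX_NONE)[0][0]
            e=cv2.fitEllipse(cv2.convexHull(h)); u,v=e[0][0]+c0,e[0][1]+r0; print(np.round([u,v],1),np.round(e[1],1),st[i].tolist(),pt(cm,u,v,z,True))
dial('pics/set.png',176,280,225,335,pickle.load(open('set.pkl','rb')),.078)
dial('pics/w_g.png',120,180,250,310,pickle.load(open('w_g.pkl','rb')),.036)
E
```

```text
[277.2 210.1] [44.3 46.8] [29, 12, 47, 45, 1600] [ 0.52268167 -0.29348808  0.078     ]
[278.3 146.8] [67.2 87.1] [0, 0, 59, 59, 1178] [0.53302042 0.02390007 0.036     ]
[278.3 152.7] [33.6 34. ] [12, 16, 34, 34, 897] [0.52631722 0.0238709  0.036     ]
```

inch_along --plan '[0.03,0.001,0,0,0.085,0.06,0.001,0.02,0,0.085,0.06,0.001,0.07,0,0.085,0.06,0.001,0.11,0,0.085,0.06,0.001,0.135,0,0.085,0.06,0.001,0.142,0,0.06,0.06,0.001,0.142,0,0.06]' --grip_n 60

```text
time: 11.92
tcp_pos: [0.5898, -0.2988, 0.0475]
orientation: [-0.001, 1.0, -0.017, -0.001]
force: [0.7, 0.2, 0.4]
width: 0.06
grasp_force: 0.0
```

```bash
python3 -c "
from h import *
togo([.589,-.2972,.0465],np.pi/2-.033)"
```

```text
tcp [ 0.5898 -0.2988  0.0475] go [-0.0009 -0.0016  0.001 ] turn -0.00026527051516822553 q6 1.031
```

inch_along --plan '[0,-0.0015,0,0,0.06,0,-0.0015,0,0,0.02,0,-0.0015,0,0,0.015,0,-0.0015,0,0,0.015,0,-0.0015,0,0,0.015,0,-0.0015,0,0,0.015,0,-0.0015,0,0,0.015]' --grip_n 110

```text
time: 12.8
tcp_pos: [0.5909, -0.2969, 0.0497]
orientation: [-0.0, 1.0, -0.017, 0.001]
force: [-1.0, 3.6, 6.6]
width: 0.0231
grasp_force: 107.5
```

inch_along --plan '[0,0,-0.02,0,0.015,0,0,-0.06,0,0.015,0,0,-0.1,0,0.015,0,0,-0.12,0,0.015,0,0,-0.12,0,0.015,0,0,-0.12,0,0.015]'

```text
time: 13.55
tcp_pos: [0.5897, -0.2973, 0.1677]
orientation: [-0.0, 1.0, -0.017, -0.001]
force: [-0.5, 0.2, -3.0]
width: 0.0226
grasp_force: 108.1
```

```bash
python3 - <<'E'
from h import *
a=-.272; c=np.array([.5006,.263]); b=c+.066*np.array([np.cos(a),np.sin(a)]); print(b)
togo([*b,.16],np.pi/2+a)
E
```

```text
[0.56417354 0.24526854]
tcp [ 0.5897 -0.2973  0.1677] go [-0.0435 -0.5414  0.0081] turn 0.23870030409819343 q6 1.033
```

inch_along --plan '[0,-0.03,0,0,0.015,0,-0.08,0,0.03,0.015,-0.005,-0.13,0,0.06,0.015,-0.01,-0.18,0,0.09,0.015,-0.015,-0.23,0,0.12,0.015,-0.02,-0.28,0,0.15,0.015,-0.025,-0.33,0,0.18,0.015,-0.03,-0.38,0,0.21,0.015,-0.035,-0.43,0,0.239,0.015,-0.04,-0.48,0,0.239,0.015,-0.043,-0.52,0,0.239,0.015,-0.0435,-0.5415,0,0.239,0.015]'

```text
time: 15.05
tcp_pos: [0.5635, 0.2467, 0.1668]
orientation: [0.0, 0.991, -0.135, -0.001]
force: [0.9, -0.4, -3.4]
width: 0.0227
grasp_force: 108.4
```

```bash
python3 - <<'E'
from h import *
a=-.272; c=np.array([.5006,.263]); b=c+.066*np.array([np.cos(a),np.sin(a)])
togo([*b,.1],np.pi/2+a)
E
```

```text
tcp [0.5635 0.2467 0.1668] go [0.0012 0.0011 0.0668] turn 0.0016475528573738352 q6 2.141
```

inch_along --plan '[0.001,0.001,0.03,0,0.015,0.001,0.001,0.07,0,0.015,0.001,0.001,0.1,0,0.015,0.001,0.001,0.115,0,0.015,0.001,0.001,0.119,0,0.015,0.001,0.001,0.119,0,0.015,0.001,0.001,0.119,0,0.015]'

```text
time: 15.92
tcp_pos: [0.5666, 0.244, 0.0506]
orientation: [-0.001, 0.991, -0.136, 0.001]
force: [-0.5, 0.3, -2.2]
width: 0.0229
grasp_force: 108.5
```

```bash
python3 - <<'E'
from h import *
import pickle
a=-.272; c=np.array([.5006,.263]); b=c+.066*np.array([np.cos(a),np.sin(a)])
togo([*b,.0475],np.pi/2+a)
cm=eyes.camera_model('wrist');im=eyes.snapshot('wrist');cv2.imwrite('pics/ins.png',im);pickle.dump(cm,open('ins.pkl','wb'))
k=dict(interpolation=cv2.INTER_CUBIC)
s=eyes.snapshot('scene');sm=eyes.camera_model('scene');u,v=map(int,proj(sm,(.55,.26,.05)));cv2.imwrite('pics/ins_s.png',s)
t=eyes.snapshot('top');tm=eyes.camera_model('top');p,q=map(int,proj(tm,(.55,.26,.05)));cv2.imwrite('pics/ins_t.png',t)
print(u,v,p,q)
S=cv2.resize(s[v-45:v+45,u-60:u+60],(400,300),**k);T=cv2.resize(t[q-45:q+45,p-60:p+60],(400,300),**k)
W=cv2.resize(im[0:300,180:380],(400,600),**k)
cv2.imwrite('pics/ins3.png',np.hstack([W,np.vstack([S,T])]))
E
```

```text
tcp [0.5666 0.244  0.0506] go [-0.0026 -0.0005  0.0031] turn -0.00022214498891948153 q6 2.138
320 162 206 222
```

View pics/ins3.png

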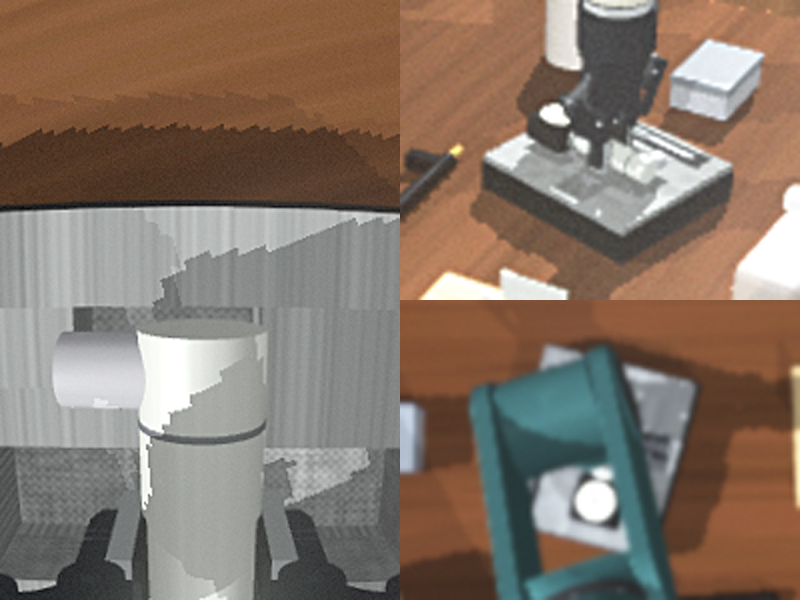

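The wrist view shows the gauge level above its cut-out: pocket end corners at crop (75,307) and (253,307), finger cut-out corners (14,449) and (385,447), barrel end rim (201,340), chuck end (56,372). The top view has the dial at (596,500). Next I solve both poses from this one camera.

```bash
python3 - <<'E'
from meas import *
from scipy.optimize import least_squares
cm=pickle.load(open('ins.pkl','rb')); print(cm['xyz'])
print("pocket near cam"); W=P("ins.pkl",[(75,307),(253,307),(385,447),(14,449)],2,180,0,.04)
a,t=fit([[.1205,.0305],[.1215,-.0145],[.086,-.059],[.086,.059]],W)
obs=np.array([(201,340),(201,318),(55,372),(138,345),(267,345)])/2+[180,0]-.25
M=np.array([(.12,0,.027),(.12,0,.001),(.111,.029,.014),(.12,.013,.014),(.12,-.013,.014)])
def f(p): return np.array([proj(cm,q,True) for q in R.from_euler('ZY',[p[2],p[4]]).apply(M)+[p[0],p[1],p[3]]]).ravel()-obs.ravel()
s=least_squares(lambda p:np.r_[f(p),p[4]*50],[.50,.263,-.27,.05,0]); print('gauge',np.round(s.x,4),np.round(s.fun,1))
tm=eyes.camera_model('top')
t=cv2.imread('pics/ins_t.png')[225:250,192:218].min(2)
n,l,st,ct=cv2.connectedComponentsWithStats((t>170).astype('uint8')); print(st[1:].tolist(),ct[1:]+[192,225])
for z in (.07,.08): print('dial top',pt(tm,204.8,237,z))
for i in range(3):
    o=ctrl.get_obs(); print(np.round(o['tcp_pos'],4),o['time'])
E
```

```text
[0.63597535 0.22442979 0.19279875]
pocket near cam
  yaw -0.2687 t [0.5006 0.2628] res mm [[-0.7, 1.4], [-0.1, -1.5], [-2.8, -10.9], [3.6, 11.0]]
gauge [ 0.5007  0.2678 -0.3168  0.0529  0.0076] [ 0.1  3.8  0.2  4.   0.9  1.1 -1.1 -6.  -0.1 -3.   0.4]
[[0, 3, 22, 22, 171], [6, 2, 13, 17, 140]] [[198.50877193 241.12280702]
 [204.37142857 235.82857143]]
dial top [0.49930825 0.26388779 0.07      ]
dial top [0.49918181 0.26240197 0.08      ]
[0.5662 0.244  0.0503] 16.075
[0.5662 0.244  0.0503] 16.075
[0.5662 0.244  0.0503] 16.075
```

```bash
python3 - <<'E'
from meas import *
cm=pickle.load(open('ins.pkl','rb'))
obs=np.array([(201,340),(201,318),(55,372),(138,345),(267,345)])/2+[180,0]-.25
M=np.array([(.12,0,.027),(.12,0,.001),(.111,.029,.014),(.12,.013,.014),(.12,-.013,.014)])
for z in (.048,.052):
    print(np.round(np.array([proj(cm,q,True) for q in R.from_euler('z',-.27).apply(M)+[.5006,.2628,z]])-obs,1).tolist())
# long edges in w_f for pocket y: finger cutout ends floor etc. Edge midlines via barrel & head cut
f=lambda L,z:P("w_f.pkl",L,2.4,150,0,z)
a=-.271;Q=np.array([[np.cos(a),np.sin(a)],[-np.sin(a),np.cos(a)]])
for n,L in dict(headL=[(265,340),(245,440)],headBot=[(245,440),(350,466)],chuckTL=[(318,138)],farR=[(411,163)],slot=[(190,98),(112,402),(243,107),(162,415)]).items(): print(n,np.round((f(L,.04)-[.5006,.2628])@Q.T*1e3,1).tolist())
togo([.5006+.066*np.cos(-.271),.2628+.066*np.sin(-.271),.0475],np.pi/2-.271)
E
```

```text
[[-1.8, -1.4], [-1.4, -0.4], [2.3, -1.0], [-2.0, -9.2], [-2.7, -9.3]]
[[-1.9, 0.6], [-1.5, 0.9], [0.2, 1.2], [-3.0, -7.6], [-1.8, -7.7]]
headL [[22.8, 28.8], [-25.8, 25.9]]
headBot [[-25.8, 25.9], [-24.8, -25.8]]
chuckTL [[120.2, 30.2]]
farR [[120.9, -13.7]]
slot [[124.6, 92.4], [-24.3, 92.8], [125.9, 67.3], [-24.3, 67.5]]
tcp [0.5662 0.244  0.0503] go [-0.0022 -0.0005  0.0028] turn -0.0011603858396131983 q6 2.138
```

inch_along --plan '[0,-0.0005,0.004,0,0.015,0,-0.0005,0.008,0,0.015,0,-0.0005,0.01,0,0.015,0,-0.0005,0.01,0,0.015]'

```text
time: 16.58
tcp_pos: [0.5654, 0.2442, 0.0389]
orientation: [0.0, 0.991, -0.136, -0.0]
force: [1.0, -0.5, -2.2]
width: 0.0228
grasp_force: 108.5
```

inch_along --plan '[0,0,0.003,0,0.015,0,0,0.005,0,0.015,0,0,0.005,0,0.015]'

```text
time: 16.95
tcp_pos: [0.566, 0.2446, 0.0343]
orientation: [-0.0, 0.991, -0.136, 0.0]
force: [0.7, 1.6, -3.0]
width: 0.023
grasp_force: 108.6
```

inch_along --plan '[0,0,0.002,0,0.015,0,0,0.004,0,0.015,0,0,0.004,0,0.015]'

```text
time: 17.32
tcp_pos: [0.5663, 0.2445, 0.0309]
orientation: [-0.0, 0.991, -0.136, 0.0]
force: [1.5, 1.6, 3.3]
width: 0.0226
grasp_force: 109.3
```

inch_along --plan '[0,0,0.002,0,0.015,0,0,0.004,0,0.015,0,0,0.004,0,0.015]'

```text
time: 17.7
tcp_pos: [0.5664, 0.2446, 0.0265]
orientation: [-0.0, 0.991, -0.136, 0.001]
force: [3.7, 2.9, -1.1]
width: 0.0231
grasp_force: 108.4
```

inch_along --plan '[0,0,0.003,0,0.015,0,0,0.006,0,0.015,0,0,0.006,0,0.015]'

```text
time: 18.08
tcp_pos: [0.5657, 0.2445, 0.02]
orientation: [-0.0, 0.991, -0.136, -0.0]
force: [1.9, 3.9, -0.0]
width: 0.0228
grasp_force: 108.7
```

inch_along --plan '[0,0,0.003,0,0.015,0,0,0.006,0,0.015,0,0,0.006,0,0.015]'

```text
time: 18.45
tcp_pos: [0.5656, 0.2444, 0.0141]
orientation: [-0.0, 0.991, -0.136, -0.0]
force: [1.5, 4.8, 0.3]
width: 0.0227
grasp_force: 108.8
```

inch_along --plan '[0,0,0.001,0,0.015,0,0,0.002,0,0.015,0,0,0.002,0,0.015]'

```text
time: 18.82
tcp_pos: [0.5657, 0.2444, 0.0127]
orientation: [-0.0, 0.991, -0.136, 0.0]
force: [0.6, 4.1, 5.3]
width: 0.0231
grasp_force: 109.4
```

inch_along --plan '[0,0,0.001,0,0.015,0,0,0.002,0,0.015,0,0,0.002,0,0.015]'

```text
time: 19.2
tcp_pos: [0.5658, 0.2444, 0.0121]
orientation: [-0.0, 0.991, -0.136, 0.0]
force: [-2.7, 2.9, 18.0]
width: 0.0229
grasp_force: 111.0
```

inch_along --plan '[0,0,-0.001,0,0.03,0,0,-0.001,0,0.045,0,0,-0.001,0,0.045,0,0,-0.001,0,0.045,0,0,-0.03,0,0.045,0,0,-0.07,0,0.03,0,0,-0.08,0,0,-0.03,0,-0.08,0,0,-0.065,0,-0.08,0,0,-0.065,0,-0.08,0,0,-0.065,0,-0.08,0,0,-0.065,0,-0.07,0,0]' --grip_n 40

```text
time: 20.7
tcp_pos: [0.5049, 0.262, 0.0805]
orientation: [-0.001, 0.991, -0.136, 0.001]
force: [0.0, -0.1, -0.2]
width: -0.0
grasp_force: 0.0
```

```bash
python3 -c "
from h import *
togo([.5006,.2628,.043],np.pi/2-.271)"
```

```text
tcp [0.5049 0.262  0.0805] go [-0.0045  0.0004  0.0375] turn -0.0016366786696906388 q6 2.201
```

inch_along --plan '[-0.003,0,0.02,0,0,-0.003,0,0.034,0,0,-0.003,0,0.037,0,0,-0.003,0,0.037,0,0]'

```text
time: 21.2
tcp_pos: [0.5004, 0.2625, 0.0431]
orientation: [0.0, 0.991, -0.136, -0.0]
force: [0.0, -0.4, 0.5]
width: -0.0
grasp_force: 0.0
```

inch_along --plan '[0,0,0.002,0,0,0,0,0.003,0,0,0,0,0.003,0,0]'

```text
time: 21.58
tcp_pos: [0.5005, 0.2627, 0.0407]
orientation: [-0.0, 0.991, -0.136, 0.0]
force: [0.6, 0.7, 1.0]
width: 0.0001
grasp_force: 0.3
```

inch_along --plan '[0,0,0.0015,0,0,0,0,0.0015,0,0]'

```text
time: 21.82
tcp_pos: [0.5002, 0.2628, 0.04]
orientation: [-0.0, 0.991, -0.136, 0.0]
force: [-2.3, -0.8, 11.9]
width: 0.0
grasp_force: 5.8
```

inch_along --plan '[0,0,0.0015,0,0,0,0,0.0015,0,0]'

```text
time: 22.08
tcp_pos: [0.5002, 0.2628, 0.04]
orientation: [-0.0, 0.991, -0.136, 0.0]
force: [-6.2, -2.1, 25.9]
width: 0.0002
grasp_force: 12.9
```

inch_along --plan '[0,0,-0.03,0,0,0,0,-0.09,0,0,-0.01,0,-0.15,0,0.02,-0.04,0,-0.19,0,0.02,-0.04,0,-0.19,0,0.02,-0.04,0,-0.19,0,0.02]'

```text
time: 22.82
tcp_pos: [0.4614, 0.2732, 0.2269]
orientation: [0.0, 0.991, -0.135, -0.0]
force: [0.1, -0.6, -0.1]
width: 0.0198
grasp_force: 0.0
```

```bash
python3 - <<'E'
from meas import *
cm=eyes.camera_model('wrist');im=eyes.snapshot('wrist');cv2.imwrite('pics/end.png',im)
u,v=map(int,proj(cm,(.5006,.2628,.04),True)); r0,c0=v-30,u-30
g=im[r0:v+30,c0:u+30].min(2)
n,l,st,ct=cv2.connectedComponentsWithStats((g>150).astype('uint8'))
for i in range(1,n):
    if st[i,4]>100: print(st[i].tolist(),ct[i],np.round(pt(cm,*(ct[i]+[c0,r0]),.04,True),4))
a=-.271
for q in ((.06,0,.027),(.115,0,.027),(.09,0,.027),(.105,.025,.02),(.02,.02,.028),(-.02,-.02,.028),(0,.04,.028)):
    p=R.from_euler('z',a).apply(q)+[.5006,.2628,.012]; x,y=map(int,np.round(proj(cm,p,True))); print(q,(x,y),im[y,x] if 0<=y<420 and 0<=x<560 else None)
E
```

```text
[0, 0, 60, 60, 818] [27.75550122 30.66381418] [0.5013 0.2657 0.04  ]
[19, 0, 25, 8, 172] [30.99418605  3.55232558] [0.527  0.2551 0.04  ]
[12, 13, 38, 38, 1123] [30.39180766 31.61353517] [0.4997 0.2634 0.04  ]
(0.06, 0, 0.027) (280, 84) [255 255 255]
(0.115, 0, 0.027) (280, 31) [255 255 255]
(0.09, 0, 0.027) (280, 54) [255 255 255]
(0.105, 0.025, 0.02) (255, 42) [152 151 149]
(0.02, 0.02, 0.028) (260, 123) [82 86 86]
(-0.02, -0.02, 0.028) (299, 162) [ 96  99 102]
(0, 0.04, 0.028) (240, 143) [199 200 198]
```

The dial is at the pocket centre within 1 mm, the barrel lies along the cut-out, and the pressed height matched the foam surface (40.0 mm).

```bash
python3 -c "
from plant import ctrl, eyes
print(ctrl.job_done())"
```

```text
the job is handed in; nothing more can be done
None
```

The tyre gauge is in its foam cut-out, dial up and head flush with the foam (40.0 mm when pressed). It went by way of the V saddles as asked, and I handed the job in at about 23 s; I didn't compare the other shelf items before and after.

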